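# Sweep the slide knobs into the parts fence

### The job

Clear the bench beside the lapping rig: with the fingers, sweep the two brass slide knobs across the copper and in through the open mouth of the three-sided steel parts fence, until both stand wholly inside it. Only push them along: do not pick them up, lift them or tip them over, and leave everything else where it lies.

Things in the scene. Friction and masses are not known exactly. Their poses are not given: they have to be found in the camera images.
- fence: three-sided fence of 5 mm steel strip, 35 mm high, fixed to the bench, without floor: the copper runs level through it. Inside 130 mm wide, 130 mm deep. Origin on the bench at the centre of the open mouth; x points inward (back strip's inner face at x = 130 mm), y across the mouth (side strips' inner faces at y = +-65 mm), z up. Screw tabs 20 mm wide outside the side strips.
- knob_a: one of two identical turned brass slide knobs: round foot 32 mm in diameter and 12 mm high, narrow 16 mm neck, 26 mm head; 31 mm high in all, about 90 g, standing loose on its foot on the copper in front of the fence's mouth. Origin at the centre of its underside, z up.
- knob_b: one of two identical turned brass slide knobs: round foot 32 mm in diameter and 12 mm high, narrow 16 mm neck, 26 mm head; 31 mm high in all, about 90 g, standing loose on its foot on the copper in front of the fence's mouth. Origin at the centre of its underside, z up.
- jar_lid: frosted glass jar lid lying flat, 70 mm in diameter, 16 mm high with a 24 mm grip in the middle up to 28 mm, loose, on the robot's side of the knobs. Must stay where it lies. Origin at the centre of its underside.
- bell_brace: silver-plated trumpet bell brace, 60 mm long along its x, 20 mm wide, 18 mm high: two small end plates and a bent rod; loose, just beyond the knobs. Must stay where it lies. Origin at the centre of its underside.
- straightedge: flat steel straightedge, 300 mm long along its x, 28 mm wide, 4 mm thick, loose, behind the fence, between it and the lapping rig. Must stay where it lies. Origin at the centre of its underside.
- oil_bottle: small oil bottle, 44 mm in diameter, 75 mm high, standing loose at the right. Must stay where it lies. Origin at the centre of its underside.
- compound_tin: round flat steel tin, 76 mm in diameter, 45 mm high, standing loose at the right. Must stay where it lies. Origin at the centre of its underside.

How it is judged:
At the end, for the whole second after the job is handed in: Both knobs stand at rest on the bench, upright (within 0.2 rad), wholly inside the fence: each knob's whole foot past the line of the mouth (centre at least 16 mm in) and between the side strips; every other loose thing is within 15 mm of where it started (x of knob_a in the frame of fence between 0.016 and 0.13 m and y of knob_a in the frame of fence between -0.065 and 0.065 m and angle between each of knob_a, knob_b's own z axis and vertical below 0.2 rad and height (world z) of each of knob_a, knob_b below 0.006 m and linear speed of each of knob_a, knob_b below 0.02 m/s and x of knob_b in the frame of fence between 0.016 and 0.13 m and y of knob_b in the frame of fence between -0.065 and 0.065 m and distance of each of jar_lid, bell_brace, straightedge, oil_bottle, compound_tin from where it was at the start of the episode below 0.015 m); the robot touches nothing.
It fails at once if a knob is lifted off the bench (more than 12 mm) or tipped over (height (world z) of any of knob_a, knob_b above 0.012 m or angle between any of knob_a, knob_b's own z axis and vertical above 0.8 rad).
It fails at once if another loose thing is moved more than 15 mm (distance of any of jar_lid, bell_brace, straightedge, oil_bottle, compound_tin from where it was at the start of the episode above 0.015 m).
It also fails if it takes over 48 s, if anything falls off the work surface, if the arm or the gripper's body presses on something with over 40 N, if the wrist force passes 120 N, or if a joint passes its speed limit or range.

### The arm

A 7-joint arm with a two-finger parallel gripper is mounted at the origin on the work surface. World frame = base frame: x ahead of the robot, y to its left, z up, the work surface at z = 0. Lengths are in m, angles in rad, forces in N, time in s.
With the tool pointing down it reaches from about 0.4 to 0.925 m from the base axis. Payload 5.6 kg.
Tool frame: the origin (TCP) lies midway between the tips of the shut fingers; the grasp point (between the pads) lies 19 mm behind it; z points along the fingers, y is the line along which they close (so a half turn about z gives the same grasp; the last joint's range is limited). The gripper opens to 85 mm and grips with 20 to 120 N. Pads are 22 mm wide; open, the fingers measure 114 mm over their backs; the gripper's body (76 mm by 85 mm) begins 54 mm behind the grasp point. The pads swing forward as they close: fully open they stand 13 mm farther back than shut.
Start: joints at [-1.233, 0.468, -0.012, 1.603, 0.006, 1.071, -0.056], TCP at [0.242, 0.603, 0.231] pointing down, gripper open.
Joint ranges: [-2.53, 2.53], [-0.31, 2.02], [-1.57, 1.55], [0.28, 2.44], [-1.29, 4.43], [0.15, 1.84], [-2.92, 2.92]. Speed limits (rad/s): [2.57, 2.57, 3.14, 3.14, 3.14, 3.14, 3.14].

### API

Orientations are given as a rotation vector (axis times angle).
In Python, from plant import robot gives the robot as it stands.
- The arm moves only by the shell command python3 -m pendant 'ROWS' [OPENING]. ROWS is JSON, a list of rows, each an object of numbers: "x", "y", "z": the shift along the tool's x, y, z in units of 0.25 m (1.0 is 0.25 m); "wx", "wy", "wz": the turn, a rotation vector about the tool's x, y, z in units of pi rad (1.0 is pi rad). In form: [{"x": .., "y": .., "z": .., "wx": .., "wy": .., "wz": ..}, ...]. A call has 1 to 12 rows; each row is the pose to reach, as a shift and turn from the pose commanded when the call began, along the tool's axes at that moment, turning the shorter way round; what a row does not reach only later rows make up. A row lasts 1/10 s, in which the tool goes at most 50 mm and 8.59 degrees, less where a joint would pass 70% of its speed; a pose out of reach is approached as far as the arm can. A call with a number of a shift or a turn outside -1 to 1 is refused whole. A call with a gripper value outside its range is refused whole. OPENING is the gripper command: -1 is shut, 1 is fully open, values between are in proportion, set as the call begins (- or left out, the last holds). The fingers move at their own pace and stop on an object; the grip force is fixed at half the most. Time passes only in rows, so rows that repeat a pose let the fingers close. It gives the time, the measured TCP pose, the force, the opening and the grip force at its end, in the units of the state.
- robot.sense(): the state, without advancing time (a new reading comes with each control period).
- robot.grab_frame(name): name is "side" or "top"; returns a dict with "frame" (384x512x3 uint8, blue, green, red), "fx", "fy", "cx", "cy" (pixels), "cam_to_world" (4x4, takes a point from camera to world coordinates). Camera axes: x right, y up, looking along -z (the intrinsics and any distortion apply to the point x, -y, -z); pixel columns grow to the right and rows downward; lengths in m; the calibration is good to about 2 mm. A picture is of the moment at which its call begins. There is no depth.
- robot.hand_in(): hands the job in; it is judged then, once.
The state is a dict: "time_s": time; "joints": joint angles; "joint_velocities": joint speeds; "joint_torque": joint torques, N m; "ee_pos": TCP position; "eef_rot": TCP orientation; "force": force on the tool from outside, world axes, zero at the start; "ft_torque": the same for the moment, N m; "opening": finger opening in m; "grip_force": force on a finger pad.
Only numpy, scipy, OpenCV 4.12 (cv2) and the standard library are available. Lean on these libraries where they do the work, as an engineer would, in place of code of your own. Each camera call takes 0.05 s, during which the arm holds its last target. There are 200 camera calls.

## Working session

There is one attempt and no reset: what is moved stays moved. The work goes in short steps, Python scripts to look and compute and a shell command to move; the robot and the scene stay as the last step left them, time stands still between calls to the robot, and variables do not carry over. Pictures are saved under pics/ and viewed, at most 10 in all, crops included, and the job is handed in when it is done.

```bash
mkdir -p pics
cat > h.py <<'E'
import numpy as np, cv2
from plant import robot
def grab(n,save=None):
    f=robot.grab_frame(n)
    if save: cv2.imwrite('pics/'+save,f['frame'])
    return f
def ray(f,u,v,z):
    T=np.array(f['cam_to_world']); d=T[:3,:3]@np.array([(u-f['cx'])/f['fx'],-(v-f['cy'])/f['fy'],-1])
    o=T[:3,3]; return o+d*(z-o[2])/d[2]
def proj(f,p):
    T=np.array(f['cam_to_world']); c=T[:3,:3].T@(np.array(p)-T[:3,3])
    return f['cx']+f['fx']*c[0]/-c[2], f['cy']-f['fy']*c[1]/-c[2]
E
python3 - <<'E'
from h import *
for n in('top','side'):
    f=grab(n,n+'0.png'); print({k:np.round(v,3).tolist() for k,v in f.items() if k!='frame'})
s=robot.sense(); print(s)
E
```

```text
{'fx': 346.479, 'fy': 346.479, 'cx': 255.216, 'cy': 192.985, 'cam_to_world': [[-0.003, 0.996, -0.085, 0.488], [-1.0, -0.002, 0.017, -0.048], [0.017, 0.085, 0.996, 0.961], [0.0, 0.0, 0.0, 1.0]]}
{'fx': 359.467, 'fy': 359.467, 'cx': 259.885, 'cy': 188.852, 'cam_to_world': [[-0.982, 0.119, -0.147, 0.423], [-0.189, -0.57, 0.8, 0.614], [0.012, 0.813, 0.582, 0.541], [0.0, 0.0, 0.0, 1.0]]}
{'time_s': 0.1, 'joints': array([-1.23300264,  0.46834874, -0.01160381,  1.60353902,  0.00598904,
        1.07144234, -0.05630512]), 'joint_velocities': array([ 0.00159869, -0.00361548, -0.00062821, -0.00319057,  0.00155905,
        0.00061233, -0.00094504]), 'joint_torque': array([ 9.95771079e-04, -5.33524668e+01,  2.15152453e-02, -2.51972151e+01,
        1.14732669e-02,  4.21151388e-03, -9.87107825e-06]), 'ee_pos': array([0.24144171, 0.60293123, 0.23039181]), 'eef_rot': array([-5.94615406e-01, -3.08458934e+00,  2.65366705e-03]), 'force': array([0.0919615 , 0.62197227, 0.59629879]), 'ft_torque': array([ 0.00715751,  0.00947165, -0.03860452]), 'grip_force': 0.0, 'opening': 0.08540578715077232}
```

View pics/top0.png

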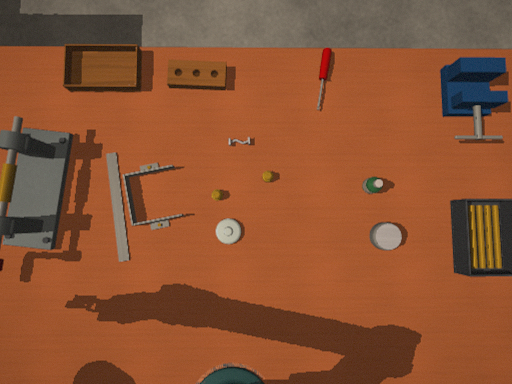

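View pics/side0.png

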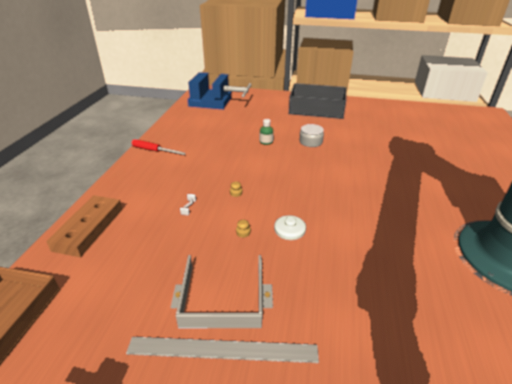

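The top view shows the fence at the left with its mouth facing right, its tips near (174,167) and (186,215). The knobs are at (217,195) and (268,176), the jar lid at (229,231), and the brace at (240,141). The side view shows the same layout from the rig's side.

Run:
```python
from h import *
for n,roi in(('top',(195,300,125,245)),('side',(170,310,170,245))):
    f=grab(n); im=f['frame']; hsv=cv2.cvtColor(im,cv2.COLOR_BGR2HSV)
    u0,u1,v0,v1=roi
    for nm,lo,hi,z in(('brass',(17,120,60),(35,255,255),.016),('white',(0,0,110),(180,90,255),.014)):
        m=cv2.inRange(hsv,lo,hi); k=np.zeros_like(m); k[v0:v1,u0:u1]=m[v0:v1,u0:u1]
        k=cv2.morphologyEx(k,cv2.MORPH_CLOSE,np.ones((5,5)))
        N,_,st,c=cv2.connectedComponentsWithStats(k)
        for i in range(1,N):
            if st[i,4]>15: print(n,nm,st[i],c[i].round(1),ray(f,*c[i],z).round(4))
    if n=='top':
        # fence: grey mask
        m=cv2.inRange(hsv,(0,0,60),(180,110,255)); 
        cv2.imwrite('pics/fence.png',cv2.resize(np.hstack([im[130:265,95:205],cv2.cvtColor(m,cv2.COLOR_GRAY2BGR)[130:265,95:205]]),None,fx=3.6,fy=3.6,interpolation=cv2.INTER_CUBIC))
```

```text
top brass [262 171  11  11  95] [267.4 176.1] [ 0.6153 -0.098   0.016 ]
top brass [212 190  11  11  94] [216.8 194.5] [0.5647 0.0404 0.016 ]
top white [228 137  22   8  79] [238.9 140.8] [ 0.7144 -0.0197  0.014 ]
top white [216 218  25  26 505] [227.9 230.8] [0.4659 0.0102 0.014 ]
side brass [231 182  11  14 125] [235.6 188.9] [ 0.6146 -0.0939  0.016 ]
side brass [237 220  13  17 171] [242.9 228.4] [0.5634 0.0461 0.016 ]
side white [180 194  16  21 167] [187.7 204. ] [ 0.7114 -0.0136  0.014 ]
side white [274 215  32  25 635] [289.6 227.2] [0.4647 0.0194 0.014 ]
```

View pics/fence.png

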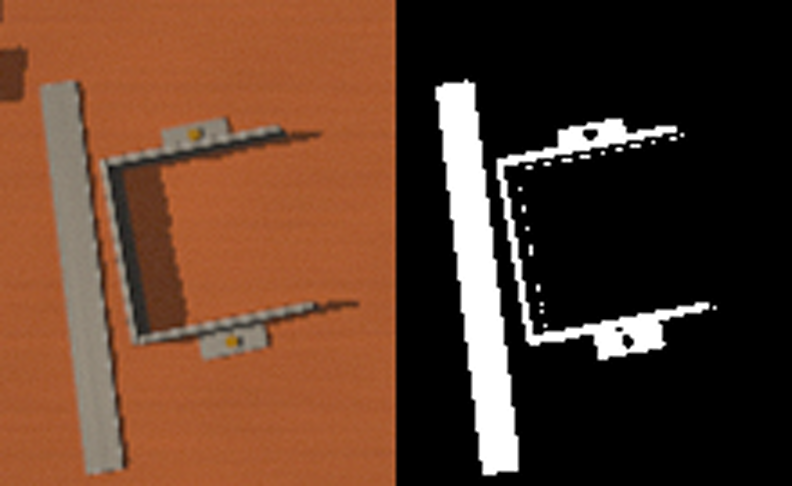

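The crop shows the fence top edge: tips at about (174,166) and (183,215), back corners at about (123.6,175) and (133,225). The straightedge lies right behind it.

Run:
```python
from h import *
f=grab('top')
P=[ray(f,u,v,.035)[:2] for u,v in((174.2,166.1),(183,214.7),(123.6,175),(133,225))]
print(np.round(P,4)); a,b,c,d=P
print(np.linalg.norm(a-b),np.linalg.norm(c-d),np.linalg.norm(a-c),np.linalg.norm(b-d))
ax=(c+d-a-b)/2; ax/=np.linalg.norm(ax); y=(c-d+a-b);y/=np.linalg.norm(y)
print(ax,y, np.degrees(np.arctan2(ax[0],ax[1])),np.degrees(np.arctan2(-y[1],y[0])))
# fence x axis: inward; y = z x x
fx=ax; fy=np.array([-fx[1],fx[0]]); o=(a+b)/2; print('mouth',o,'fy',fy)
for n,p in dict(A=(.564,.042),B=(.615,-.0965),lid=(.4655,.0135),brace=(.713,-.0175)).items():
    q=np.array(p)-o; print(n,(q@fx).round(4),(q@fy).round(4))
from scipy.spatial.transform import Rotation as R
print(R.from_rotvec(robot.sense()['eef_rot']).as_matrix().round(3))
```

```text
[[0.6401 0.1537]
 [0.5095 0.1282]
 [0.6161 0.2883]
 [0.4827 0.2597]]
0.1330679065098775 0.13645753780197964 0.13672229996438348 0.1342136914297228
[-0.18760501  0.98224455] [0.97969933 0.20047249] -10.813048363149251 -11.564590156379824
mouth [0.57481283 0.14091661] fy [-0.98224455 -0.18760501]
A -0.0951 0.0292
B -0.2407 0.0051
lid -0.1046 0.1313
brace -0.1815 -0.106
[[-0.928  0.372 -0.   ]
 [ 0.372  0.928 -0.001]
 [-0.    -0.001 -1.   ]]
```

Fence frame: A is at (-95,+29) mm and B at (-241,+5) mm. The measured widths of 133–136 mm match the 130–140 mm expected. I'll push each knob cradled between the fingers, opened to about 20 mm, A first along y≈+28.

```bash
cat > st.py <<'E'
import sys
from h import *
from scipy.spatial.transform import Rotation as R
o=np.array([.5748,.1409]); t=np.radians(101.0)
fx=np.array([np.cos(t),np.sin(t)]); fy=np.array([-fx[1],fx[0]])
def fen(p): q=np.array(p[:2])-o; return (1e3*np.array([q@fx,q@fy])).round(1)
if __name__=='__main__':
    s=robot.sense(); M=R.from_rotvec(s['eef_rot']).as_matrix(); p=s['ee_pos']
    print('t',s['time_s'],'p',p.round(4),'fen',fen(p),'xang',np.degrees(np.arctan2(M[1,0],M[0,0])).round(2),'zaxis',M[:,2].round(3),'q',s['joints'].round(2),'open',s['opening'])
    if len(sys.argv)>1: # target fence x y (mm), z (mm)
        X,Y,Z=[float(a)/1e3 for a in sys.argv[1:4]]
        w=np.r_[o+X*fx+Y*fy,Z]; print('target',w.round(4),'units',(M.T@(w-p)/.25).round(3),'wz',((R.from_matrix(M).inv()*R.from_matrix(np.c_[np.r_[fx,0],np.r_[-fy,0],[0,0,-1]])).as_rotvec()/np.pi).round(4))
E
python3 -m pendant '[{"x":-1.0,"y":-0.6,"wz":0.317},{"x":-1.0,"y":-0.6,"wz":0.317},{"x":-1.0,"y":-0.6,"wz":0.317},{"x":-1.0,"y":-0.6,"wz":0.317},{"x":-1.0,"y":-0.6,"wz":0.317},{"x":-1.0,"y":-0.6,"wz":0.317},{"x":-1.0,"y":-0.6,"wz":0.317},{"x":-1.0,"y":-0.6,"wz":0.317},{"x":-1.0,"y":-0.6,"wz":0.317}]' -0.53
python3 st.py -155 28 120
```

```text
t 0.25 p [0.2415 0.6032 0.2309] fen [517.4 238.9] xang 158.18 zaxis [-0.    -0.001 -1.   ] q [-1.23  0.47 -0.01  1.6   0.01  1.07 -0.06] open 0.0851528955061942
target [ 0.5769 -0.0166  0.12  ] units [-2.167 -1.803  0.445] wz [-2.000e-04  1.000e-04  3.177e-01]$[0]: bad value
```

```bash
python3 -m pendant '[{"x":-0.98,"y":-0.6,"z":0,"wx":0,"wy":0,"wz":0.317},{"x":-0.98,"y":-0.6,"z":0,"wx":0,"wy":0,"wz":0.317},{"x":-0.98,"y":-0.6,"z":0,"wx":0,"wy":0,"wz":0.317},{"x":-0.98,"y":-0.6,"z":0,"wx":0,"wy":0,"wz":0.317},{"x":-0.98,"y":-0.6,"z":0,"wx":0,"wy":0,"wz":0.317},{"x":-0.98,"y":-0.6,"z":0,"wx":0,"wy":0,"wz":0.317},{"x":-0.98,"y":-0.6,"z":0,"wx":0,"wy":0,"wz":0.317},{"x":-0.98,"y":-0.6,"z":0,"wx":0,"wy":0,"wz":0.317}]' -0.53
python3 st.py -155 28 120
```

```text
time_s: 1.05
ee_pos: [0.4141, 0.3721, 0.2315]
eef_rot: [1.999, 2.423, 0.001]
force: [-0.3, 0.5, 0.2]
opening: 0.0199
grip_force: 0.0
t 1.05 p [0.4141 0.3721 0.2315] fen [257.6 113.7] xang 100.96 zaxis [ 0.  0. -1.] q [-1.01  0.31  0.27  1.85 -0.1   0.99 -0.51] open 0.019869407597648544
target [ 0.5769 -0.0166  0.12  ] units [-1.65   0.344  0.446] wz [ 0.0001 -0.     -0.0002]
```

```bash
python3 -m pendant '[{"x":-0.9,"y":0.34,"z":0,"wx":0,"wy":0,"wz":0},{"x":-0.9,"y":0.34,"z":0,"wx":0,"wy":0,"wz":0},{"x":-0.9,"y":0.34,"z":0,"wx":0,"wy":0,"wz":0},{"x":-0.9,"y":0.34,"z":0,"wx":0,"wy":0,"wz":0},{"x":-0.9,"y":0.34,"z":0,"wx":0,"wy":0,"wz":0},{"x":-0.9,"y":0.34,"z":0,"wx":0,"wy":0,"wz":0}]'
python3 -m pendant '[{"x":-0.75,"y":0,"z":0.2,"wx":0,"wy":0,"wz":0},{"x":-0.75,"y":0,"z":0.2,"wx":0,"wy":0,"wz":0},{"x":-0.75,"y":0,"z":0.2,"wx":0,"wy":0,"wz":0},{"x":-0.75,"y":0,"z":0.4,"wx":0,"wy":0,"wz":0},{"x":-0.75,"y":0,"z":0.4,"wx":0,"wy":0,"wz":0},{"x":-0.75,"y":0,"z":0.4,"wx":0,"wy":0,"wz":0},{"x":-0.75,"y":0,"z":0.4,"wx":0,"wy":0,"wz":0}]'
python3 st.py -155 28 5
```

```text
time_s: 1.65
ee_pos: [0.5428, 0.1632, 0.2316]
eef_rot: [2.0, 2.418, -0.001]
force: [0.0, 0.9, -0.6]
opening: 0.0199
grip_force: 0.0
time_s: 2.35
ee_pos: [0.5764, -0.0132, 0.1314]
eef_rot: [-1.991, -2.428, -0.001]
force: [0.3, -0.1, 0.7]
opening: 0.0202
grip_force: 0.0
t 2.35 p [ 0.5764 -0.0132  0.1314] fen [-151.6   27.8] xang 101.3 zaxis [-0.001  0.001 -1.   ] q [-0.34  0.48  0.39  1.89 -0.25  0.82  0.38] open 0.0201810721449794
target [ 0.5769 -0.0166  0.005 ] units [-0.014 -0.001  0.505] wz [-0.0001 -0.0003  0.0016]
```

```bash
python3 -m pendant '[{"x":-0.01,"y":0,"z":0.15,"wx":0,"wy":0,"wz":0},{"x":-0.01,"y":0,"z":0.3,"wx":0,"wy":0,"wz":0},{"x":-0.01,"y":0,"z":0.4,"wx":0,"wy":0,"wz":0},{"x":-0.01,"y":0,"z":0.46,"wx":0,"wy":0,"wz":0},{"x":-0.01,"y":0,"z":0.5,"wx":0,"wy":0,"wz":0},{"x":-0.01,"y":0,"z":0.5,"wx":0,"wy":0,"wz":0},{"x":-0.01,"y":0,"z":0.5,"wx":0,"wy":0,"wz":0}]'
python3 - <<'E'
from st import *
f=grab('side'); im=f['frame'][140:300,130:330]
cv2.imwrite('pics/s1.png',cv2.resize(im,None,fx=3.5,fy=3.5,interpolation=cv2.INTER_CUBIC))
E
python3 st.py 30 28 5
```

```text
time_s: 3.05
ee_pos: [0.5778, -0.0173, 0.0075]
eef_rot: [1.994, 2.426, 0.002]
force: [-1.1, -0.2, 0.2]
opening: 0.0203
grip_force: 0.0
t 3.1 p [ 0.5779 -0.0175  0.0077] fen [-156.    27.2] xang 101.14 zaxis [ 0.002  0.    -1.   ] q [-0.26  0.68  0.31  1.92 -0.35  0.59  0.47] open 0.019828260525712075
target [0.5416 0.165  0.005 ] units [ 0.744 -0.001  0.01 ] wz [0.0008 0.0001 0.0008]
```

View pics/s1.png

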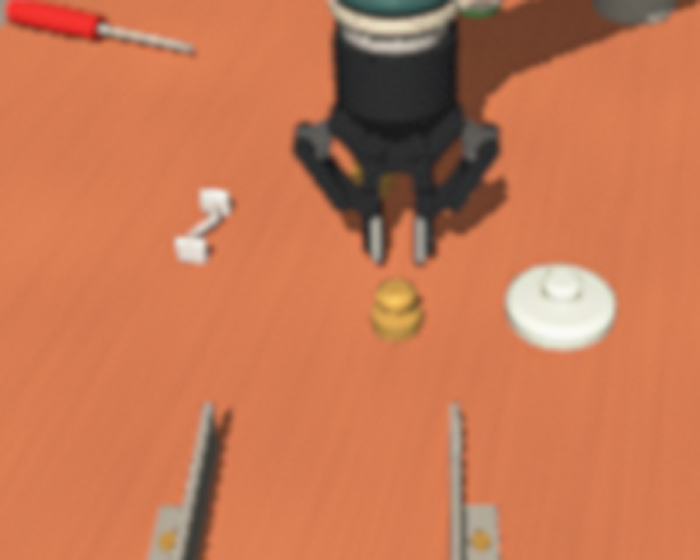

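The crop shows the fingertips (375 and 422, 250) straddling the line of knob A (396,310), clear of the lid and brace. Next I'll push slowly.

```bash
python3 -m pendant '[{"x":0.06,"y":0,"z":0.005,"wx":0,"wy":0,"wz":0},{"x":0.1,"y":0,"z":0.005,"wx":0,"wy":0,"wz":0},{"x":0.13,"y":0,"z":0.005,"wx":0,"wy":0,"wz":0},{"x":0.16,"y":0,"z":0.005,"wx":0,"wy":0,"wz":0},{"x":0.19,"y":0,"z":0.005,"wx":0,"wy":0,"wz":0},{"x":0.22,"y":0,"z":0.005,"wx":0,"wy":0,"wz":0},{"x":0.25,"y":0,"z":0.005,"wx":0,"wy":0,"wz":0},{"x":0.28,"y":0,"z":0.005,"wx":0,"wy":0,"wz":0},{"x":0.31,"y":0,"z":0.005,"wx":0,"wy":0,"wz":0},{"x":0.34,"y":0,"z":0.005,"wx":0,"wy":0,"wz":0},{"x":0.37,"y":0,"z":0.005,"wx":0,"wy":0,"wz":0},{"x":0.4,"y":0,"z":0.005,"wx":0,"wy":0,"wz":0}]'
python3 - <<'E'
from st import *
f=grab('side'); im=f['frame'][160:350,130:330]
cv2.imwrite('pics/s2.png',cv2.resize(im,None,fx=3,fy=3,interpolation=cv2.INTER_CUBIC))
E
python3 st.py 40 28 5
```

```text
time_s: 4.3
ee_pos: [0.5573, 0.081, 0.005]
eef_rot: [1.996, 2.426, 0.0]
force: [1.0, -0.3, 1.4]
opening: 0.0202
grip_force: 0.6
t 4.35 p [0.557  0.0828 0.0049] fen [-53.7  28.6] xang 101.22 zaxis [-0.     0.001 -1.   ] q [-0.45  0.67  0.31  1.96 -0.36  0.57  0.3 ] open 0.020018648978907903
target [0.5397 0.1748 0.005 ] units [0.375 0.004 0.   ] wz [-0.0001 -0.0004  0.0012]
```

View pics/s2.png

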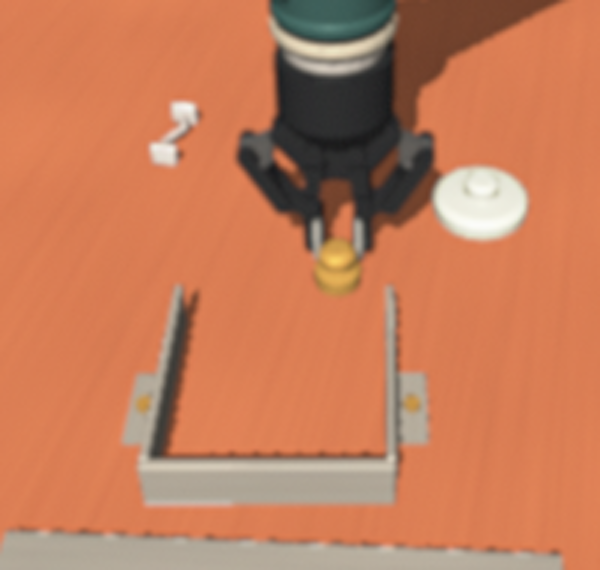

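Knob A (337,268) is cradled between the fingertips and heading into the mouth. I'll drift it 10 mm toward the centre for strip clearance.

```bash
python3 -m pendant '[{"x":0.03,"y":0.008,"z":0,"wx":0,"wy":0,"wz":0},{"x":0.06,"y":0.016,"z":0,"wx":0,"wy":0,"wz":0},{"x":0.1,"y":0.026,"z":0,"wx":0,"wy":0,"wz":0},{"x":0.14,"y":0.036,"z":0,"wx":0,"wy":0,"wz":0},{"x":0.18,"y":0.04,"z":0,"wx":0,"wy":0,"wz":0},{"x":0.22,"y":0.04,"z":0,"wx":0,"wy":0,"wz":0},{"x":0.26,"y":0.04,"z":0,"wx":0,"wy":0,"wz":0},{"x":0.29,"y":0.04,"z":0,"wx":0,"wy":0,"wz":0},{"x":0.32,"y":0.04,"z":0,"wx":0,"wy":0,"wz":0},{"x":0.34,"y":0.04,"z":0,"wx":0,"wy":0,"wz":0},{"x":0.36,"y":0.04,"z":0,"wx":0,"wy":0,"wz":0},{"x":0.37,"y":0.04,"z":0,"wx":0,"wy":0,"wz":0}]'
python3 - <<'E'
from st import *
f=grab('side'); im=f['frame'][160:350,130:330]
cv2.imwrite('pics/s3.png',cv2.resize(im,None,fx=3,fy=3,interpolation=cv2.INTER_CUBIC))
E
python3 st.py -90 18 5
```

```text
time_s: 5.55
ee_pos: [0.5493, 0.1736, 0.005]
eef_rot: [-1.995, -2.426, -0.0]
force: [0.5, -0.2, -0.7]
opening: 0.0198
grip_force: 0.4
t 5.6 p [0.5493 0.1738 0.005 ] fen [37.2 18.8] xang 101.15 zaxis [-0.  0. -1.] q [-0.61  0.68  0.32  1.93 -0.37  0.59  0.15] open 0.019941471014654717
target [0.5743 0.0491 0.005 ] units [-0.509  0.002 -0.   ] wz [-0.     -0.0001  0.0008]
```

View pics/s3.png

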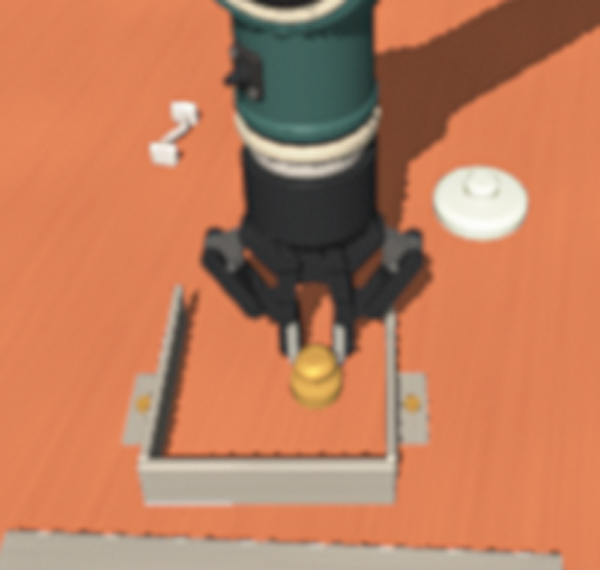

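Knob A (316,375) stands upright inside the fence, well past the mouth. Backing out, lifting, and going behind B.

```bash
python3 -m pendant '[{"x":-0.06,"y":0,"z":0,"wx":0,"wy":0,"wz":0},{"x":-0.2,"y":0,"z":0,"wx":0,"wy":0,"wz":0},{"x":-0.35,"y":0,"z":0,"wx":0,"wy":0,"wz":0},{"x":-0.42,"y":0.02,"z":-0.1,"wx":0,"wy":0,"wz":0},{"x":-0.45,"y":0.03,"z":-0.25,"wx":0,"wy":0,"wz":0},{"x":-0.5,"y":0.05,"z":-0.4,"wx":0,"wy":0,"wz":0},{"x":-0.65,"y":0.05,"z":-0.45,"wx":0,"wy":0,"wz":0},{"x":-0.8,"y":0.05,"z":-0.45,"wx":0,"wy":0,"wz":0},{"x":-0.9,"y":0.05,"z":-0.45,"wx":0,"wy":0,"wz":0},{"x":-0.9,"y":0.05,"z":-0.45,"wx":0,"wy":0,"wz":0},{"x":-0.9,"y":0.05,"z":-0.45,"wx":0,"wy":0,"wz":0}]'
python3 st.py -302 4 110
```

```text
time_s: 6.7
ee_pos: [0.6046, -0.0472, 0.1175]
eef_rot: [-1.999, -2.423, 0.0]
force: [0.6, -0.1, -0.3]
opening: 0.0204
grip_force: 0.0
t 6.7 p [ 0.6046 -0.0472  0.1175] fen [-190.3    6.6] xang 100.94 zaxis [-0. -0. -1.] q [-0.28  0.55  0.41  1.82 -0.29  0.83  0.46] open 0.020407514674619213
target [ 0.6285 -0.1563  0.11  ] units [-0.447  0.011  0.03 ] wz [-0.0001 -0.     -0.0003]
```

```bash
python3 -m pendant '[{"x":-0.15,"y":0.01,"z":0,"wx":0,"wy":0,"wz":0},{"x":-0.3,"y":0.01,"z":0,"wx":0,"wy":0,"wz":0},{"x":-0.45,"y":0.01,"z":0,"wx":0,"wy":0,"wz":0},{"x":-0.45,"y":0.01,"z":0.05,"wx":0,"wy":0,"wz":0},{"x":-0.45,"y":0.01,"z":0.2,"wx":0,"wy":0,"wz":0},{"x":-0.45,"y":0.01,"z":0.32,"wx":0,"wy":0,"wz":0},{"x":-0.45,"y":0.01,"z":0.4,"wx":0,"wy":0,"wz":0},{"x":-0.45,"y":0.01,"z":0.44,"wx":0,"wy":0,"wz":0},{"x":-0.45,"y":0.01,"z":0.45,"wx":0,"wy":0,"wz":0},{"x":-0.45,"y":0.01,"z":0.45,"wx":0,"wy":0,"wz":0}]'
python3 - <<'E'
from st import *
f=grab('side'); hsv=cv2.cvtColor(f['frame'],cv2.COLOR_BGR2HSV)
m=cv2.inRange(hsv,(17,120,60),(35,255,255)); m[:165]=0;m[:,:170]=0;m[:,310:]=0
N,_,s,c=cv2.connectedComponentsWithStats(cv2.morphologyEx(m,cv2.MORPH_CLOSE,np.ones((5,5))))
for i in range(1,N):
    if s[i,4]>30: p=ray(f,*c[i],.016); print(s[i],p.round(4),fen(p))
im=f['frame'][120:310,130:330]
cv2.imwrite('pics/s4.png',cv2.resize(im,None,fx=3,fy=3,interpolation=cv2.INTER_CUBIC))
E
python3 st.py 16 -22 5
```

```text
time_s: 7.7
ee_pos: [0.6296, -0.1548, 0.0054]
eef_rot: [1.995, 2.427, 0.001]
force: [0.3, -0.5, -0.4]
opening: 0.0203
grip_force: 0.0
[231 182  11  14 123] [ 0.6148 -0.0938  0.016 ] [-238.     5.5]
[227 276  16  20 256] [0.5426 0.1999 0.016 ] [64.1 20.3]
t 7.75 p [ 0.63  -0.155  0.006] fen [-301.     2.3] xang 101.14 zaxis [ 0.002 -0.    -1.   ] q [-0.06  0.77  0.34  1.74 -0.37  0.7   0.68] open 0.01995282112534274
target [0.5933 0.1608 0.005 ] units [1.268 0.1   0.003] wz [0.0005 0.0002 0.0008]
```

View pics/s4.png

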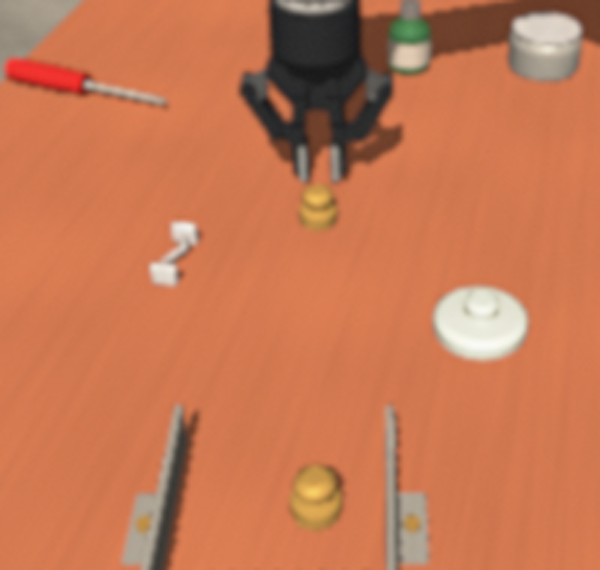

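The fingers (301 and 335, 165) are right behind B (318,207). A stands inside the fence at (64,20) mm.

```bash
python3 -m pendant '[{"x":0.06,"y":-0.005,"z":0,"wx":0,"wy":0,"wz":0},{"x":0.1,"y":-0.008,"z":0,"wx":0,"wy":0,"wz":0},{"x":0.13,"y":-0.008,"z":0,"wx":0,"wy":0,"wz":0},{"x":0.16,"y":-0.008,"z":0,"wx":0,"wy":0,"wz":0},{"x":0.2,"y":-0.006,"z":0,"wx":0,"wy":0,"wz":0},{"x":0.24,"y":-0.002,"z":0,"wx":0,"wy":0,"wz":0},{"x":0.29,"y":0.004,"z":0,"wx":0,"wy":0,"wz":0},{"x":0.34,"y":0.01,"z":0,"wx":0,"wy":0,"wz":0},{"x":0.39,"y":0.016,"z":0,"wx":0,"wy":0,"wz":0},{"x":0.44,"y":0.022,"z":0,"wx":0,"wy":0,"wz":0},{"x":0.48,"y":0.028,"z":0,"wx":0,"wy":0,"wz":0},{"x":0.5,"y":0.03,"z":0,"wx":0,"wy":0,"wz":0}]'
python3 -m pendant '[{"x":0.03,"y":0.004,"z":0,"wx":0,"wy":0,"wz":0},{"x":0.07,"y":0.01,"z":0,"wx":0,"wy":0,"wz":0},{"x":0.12,"y":0.016,"z":0,"wx":0,"wy":0,"wz":0},{"x":0.17,"y":0.022,"z":0,"wx":0,"wy":0,"wz":0},{"x":0.22,"y":0.028,"z":0,"wx":0,"wy":0,"wz":0},{"x":0.27,"y":0.034,"z":0,"wx":0,"wy":0,"wz":0},{"x":0.32,"y":0.04,"z":0,"wx":0,"wy":0,"wz":0},{"x":0.36,"y":0.046,"z":0,"wx":0,"wy":0,"wz":0},{"x":0.39,"y":0.05,"z":0,"wx":0,"wy":0,"wz":0},{"x":0.41,"y":0.053,"z":0,"wx":0,"wy":0,"wz":0},{"x":0.42,"y":0.055,"z":0,"wx":0,"wy":0,"wz":0}]'
python3 - <<'E'
from st import *
f=grab('side'); im=f['frame'][160:350,130:330]
cv2.imwrite('pics/s5.png',cv2.resize(im,None,fx=3,fy=3,interpolation=cv2.INTER_CUBIC))
E
python3 st.py 16 -24 5
```

```text
time_s: 8.95
ee_pos: [0.6125, -0.0293, 0.005]
eef_rot: [-1.994, -2.427, -0.001]
force: [0.1, -1.1, 1.4]
opening: 0.02
grip_force: 0.7
time_s: 10.05
ee_pos: [0.6056, 0.075, 0.005]
eef_rot: [-1.995, -2.426, 0.0]
force: [-0.1, -0.8, 0.7]
opening: 0.0197
grip_force: 0.7
t 10.1 p [0.6057 0.0752 0.005 ] fen [-70.4 -17.8] xang 101.14 zaxis [-0.  0. -1.] q [-0.44  0.73  0.35  1.84 -0.39  0.64  0.34] open 0.020264428380080003
target [0.5953 0.1612 0.005 ] units [0.346 0.026 0.   ] wz [-0.     -0.0001  0.0008]
```

View pics/s5.png

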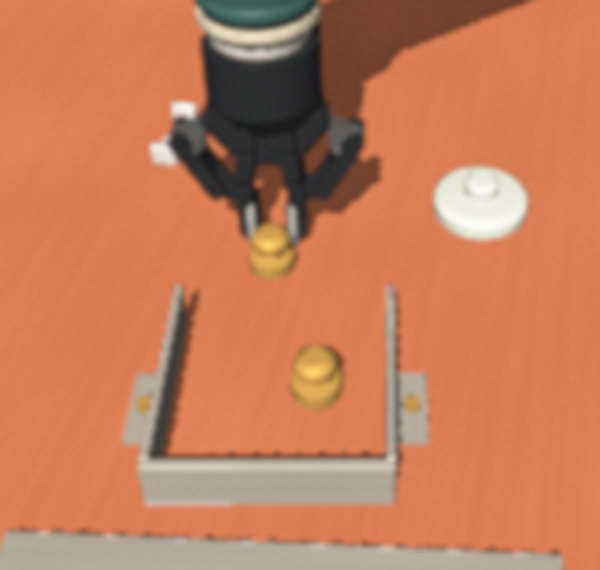

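B (271,252) is cradled and on course to pass left of A (316,375). Next comes the final push, then back out and lift.

```bash
python3 -m pendant '[{"x":0.03,"y":0.003,"z":0,"wx":0,"wy":0,"wz":0},{"x":0.07,"y":0.008,"z":0,"wx":0,"wy":0,"wz":0},{"x":0.11,"y":0.013,"z":0,"wx":0,"wy":0,"wz":0},{"x":0.15,"y":0.018,"z":0,"wx":0,"wy":0,"wz":0},{"x":0.19,"y":0.023,"z":0,"wx":0,"wy":0,"wz":0},{"x":0.23,"y":0.026,"z":0,"wx":0,"wy":0,"wz":0},{"x":0.27,"y":0.026,"z":0,"wx":0,"wy":0,"wz":0},{"x":0.3,"y":0.026,"z":0,"wx":0,"wy":0,"wz":0},{"x":0.32,"y":0.026,"z":0,"wx":0,"wy":0,"wz":0},{"x":0.335,"y":0.026,"z":0,"wx":0,"wy":0,"wz":0},{"x":0.345,"y":0.026,"z":0,"wx":0,"wy":0,"wz":0},{"x":0.345,"y":0.026,"z":0,"wx":0,"wy":0,"wz":0}]'
python3 -m pendant '[{"x":-0.04,"y":0,"z":0,"wx":0,"wy":0,"wz":0},{"x":-0.15,"y":0,"z":0,"wx":0,"wy":0,"wz":0},{"x":-0.28,"y":0,"z":0,"wx":0,"wy":0,"wz":0},{"x":-0.3,"y":0,"z":-0.1,"wx":0,"wy":0,"wz":0},{"x":-0.3,"y":0,"z":-0.25,"wx":0,"wy":0,"wz":0},{"x":-0.3,"y":0,"z":-0.4,"wx":0,"wy":0,"wz":0},{"x":-0.45,"y":0,"z":-0.5,"wx":0,"wy":0,"wz":0},{"x":-0.6,"y":0,"z":-0.5,"wx":0,"wy":0,"wz":0},{"x":-0.6,"y":0,"z":-0.5,"wx":0,"wy":0,"wz":0},{"x":-0.6,"y":0,"z":-0.5,"wx":0,"wy":0,"wz":0}]'
python3 - <<'E'
from st import *
f=grab('side','s6.png'); hsv=cv2.cvtColor(f['frame'],cv2.COLOR_BGR2HSV)
m=cv2.inRange(hsv,(17,120,60),(35,255,255)); m[:165]=0;m[:,:170]=0;m[:,310:]=0
N,_,s,c=cv2.connectedComponentsWithStats(cv2.morphologyEx(m,cv2.MORPH_CLOSE,np.ones((5,5))))
for i in range(1,N):
    if s[i,4]>30: p=ray(f,*c[i],.016); print(s[i],p.round(4),fen(p))
E
```

```text
time_s: 11.3
ee_pos: [0.5954, 0.1607, 0.0051]
eef_rot: [-1.996, -2.426, -0.0]
force: [-0.6, 0.4, -0.3]
opening: 0.02
grip_force: 0.0
time_s: 12.3
ee_pos: [0.6242, 0.0108, 0.1302]
eef_rot: [2.0, 2.422, -0.0]
force: [0.3, 0.1, -1.2]
opening: 0.0204
grip_force: 0.0
[205 267  17  19 247] [0.5884 0.1868 0.016 ] [ 42.4 -22.1]
[227 276  16  20 257] [0.5427 0.1999 0.016 ] [64.  20.3]
```

View pics/s6.png

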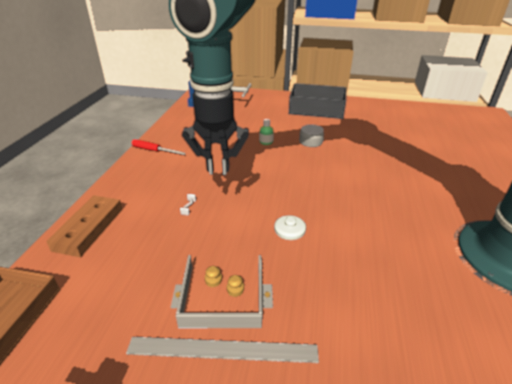

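Both knobs (213,276) and (235,286) stand upright inside the fence at 42 and 64 mm depth. Everything else looks unmoved and the arm is clear.

```bash
python3 -c "
from plant import robot
print(robot.hand_in())"
```

```text
the job is handed in; nothing more can be done
None
```

I swept both knobs into the fence, where they stand upright about 64 mm (knob A) and 42 mm (knob B) past the mouth; nothing else looked moved in the last picture, and I handed the job in at about 12 s (the hand-in gave no verdict).

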